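# Click the sherd section in under the stereo microscope

## Task

Pick the 30 mm round resin mount out of the sherd tray and seat it, sherd face up, fully in the round well of the microscope's slide, leaving the other pieces in the tray. Then take the slide by its knob and push it along the rail towards the lens until you feel its ball click into the notch, and keep hold of the knob there: the program finishes while still holding the slide in the notch. Do not bump the microscope.

Things in the scene. Friction and masses are not known exactly. Their poses are not given: they have to be found in the camera images.
- mount_mid (a point): the centre, half-way up, of the round resin mount to be examined: a plain upright cylinder 30 mm in diameter and 28 mm tall, cream resin with a cut red sherd flush in its top face (its z axis points up out of that face), about 45 g. It stands loose on the tray's floor at one of three places in the row of mounts along the tray's middle
- mount_square_mid (a point): the centre of another mount, to be left: same resin, a block 32 x 32 mm and 24 mm tall
- mount_wide_mid (a point): the centre of another mount, to be left: same resin, a disc 42 mm in diameter and 22 mm tall
- sherd_a_mid (a point): a loose curved pot sherd, about 60 x 40 mm and 12 mm high, in the tray beside the row of mounts, to be left; the point is 8 mm above its underside at its middle
- sherd_b_mid (a point): a loose curved pot sherd, about 60 x 40 mm and 12 mm high, in the tray beside the row of mounts, to be left; the point is 8 mm above its underside at its middle
- sherd_c_mid (a point): a loose curved pot sherd, about 60 x 40 mm and 12 mm high, in the tray beside the row of mounts, to be left; the point is 8 mm above its underside at its middle
- sherd_d_mid (a point): a loose curved pot sherd, about 60 x 40 mm and 12 mm high, in the tray beside the row of mounts, to be left; the point is 8 mm above its underside at its middle
- tray_in (a point): the centre of the inner floor of the shallow grey tray, 300 mm (its x axis) by 210 mm (its y axis) outside, walls 4 mm thick and 20 mm high, floor 4 mm above the table. The three mounts stand in a row along its x axis, about 75 mm apart; the sherds lie along its two long sides, 65 to 75 mm off its middle line in y. Closing the fingers along the tray's x axis keeps clear of the sherds. Fixed
- well (a point): the centre of the floor of the round well in the slide: 33.5 mm in diameter, 7 mm deep, with a 1.5 mm chamfer; its mouth is the slide's flat top, 48 mm above the table (this point: 41 mm). The slide is an aluminium plate 205 mm long, 56 mm wide, 14 mm thick, the well near its end towards the lens. The x axis of this point runs along the rail towards the lens. A seated mount has its centre 14 mm above this point
- knob (a point): a point on the axis of the slide's upright steel finger knob, 26 mm above the slide's flat top: a cylinder 20 mm in diameter, 42 mm tall from the slide's top, 150 mm behind the well (along -x of the well's axes). The x axis of this point also runs along the rail towards the lens
- lens (a point): the centre of the underside of the stereo microscope's ring light and lens (72 mm in diameter, 150 mm above the table); head, eyepieces and pole rise above and beyond it (head up to 50 mm about this axis, pole 115 mm further on along the rail). Fixed, standing over the rail. The notch brings the well's centre under this axis to within 5 mm along the rail either way (the notch strip is set by hand and differs each time), so only the click is exact
- stage_slide (a joint): travel of the slide along the rail in m, growing towards the lens; 0 is the loading end, 0.185 the far end stop. It drags with about 0.5 N of friction and stays where it is left. The notch lies at 0.155 to 0.165
- detent_ball (a joint): how far the slide's spring ball (under the plate, 8 mm in diameter) has dropped, in m: about 0.0005 while it rides on the flat strip, about 0.003 in the bottom of the notch, a V 8 mm across. From 4 mm before the notch's middle the ball draws the slide on with up to about 4 N; past the middle it holds the slide back with up to about 4.5 N, fading again over the next 4 mm. Let go within 3 mm of the middle, the slide runs to the middle by itself
There are look-alikes about, which are no part of the job. What is shaped like the part that bears mount_mid but yellow is not meant.

How it is judged (in metres and radians):
On the way, in this order (a step that is already met when the one before it is completed fails the run):
1. the round mount is seated in the slide's well and let go, the slide not yet in its notch (horizontal distance between mount_mid and well below 0.004 m and z of mount_mid in the frame of well between 0.012 and 0.0165 m and angle between mount_mid's own z axis and vertical below 0.12 rad and contact force between the fingers and mount below 0.1 N and value of joint detent_ball below 0.001 m), for 0.2 s.
2. the slide's ball has clicked into the notch (value of joint detent_ball above 0.0016 m), for 0.2 s.
At the end, for the whole second after the job is handed in: the slide's ball sits in the notch (dropped over 1.6 mm: slide within about 2 mm of its middle), slide still, fingers holding it with over 2 N; the mount is fully down in the well, face up (within 4 mm of its axis, tilt under 0.12 rad, centre 12 to 16.5 mm above its floor), untouched (horizontal distance between mount_mid and well below 0.004 m and z of mount_mid in the frame of well between 0.012 and 0.0165 m and angle between mount_mid's own z axis and vertical below 0.12 rad and value of joint detent_ball above 0.0016 m and velocity of joint stage_slide between -0.004 and 0.004 m/s and contact force between the fingers and stage_slide above 2 N and contact force between the fingers and mount below 0.1 N); the arm keeps its last pose, push and grip.
It fails at once if the microscope is bumped (more than 3 N) (contact force between any of the arm, the fingers, mount and microscope above 3 N).
It fails at once if another piece has left the tray (x of any of mount_square_mid, mount_wide_mid, sherd_a_mid, sherd_b_mid, sherd_c_mid, sherd_d_mid in the frame of tray_in above 0.15 m or x of any of mount_square_mid, mount_wide_mid, sherd_a_mid, sherd_b_mid, sherd_c_mid, sherd_d_mid in the frame of tray_in below -0.15 m or y of any of mount_square_mid, mount_wide_mid, sherd_a_mid, sherd_b_mid, sherd_c_mid, sherd_d_mid in the frame of tray_in above 0.105 m or y of any of mount_square_mid, mount_wide_mid, sherd_a_mid, sherd_b_mid, sherd_c_mid, sherd_d_mid in the frame of tray_in below -0.105 m).
It also fails if it takes over 61 s, if anything falls off the work surface, if the arm or the gripper's body presses on something with over 40 N, if the wrist force passes 120 N, or if a joint passes its speed limit or range.

## Robot

A 6-joint arm with a two-finger parallel gripper is mounted at the origin on the work surface. World frame = base frame: x ahead of the robot, y to its left, z up, the work surface at z = 0. Lengths are in mm, angles in rad, forces in N, time in s.
With the tool pointing down it reaches from about 350 to 875 mm from the base axis. Payload 15.5 kg.
Tool frame: the origin (TCP) lies midway between the tips of the shut fingers; the grasp point (between the pads) lies 19 mm behind it (r.hold_point_z is the z of the grasp point in the tool frame, in mm); z points along the fingers, x is the direction in which the jaws open and shut, and the axes are right-handed (so a half turn about z gives the same grasp; the last joint's range is limited). The gripper opens to 85 mm and grips with 20 to 120 N. Pads are 22 mm wide; open, the fingers measure 114 mm over their backs; the gripper's body (76 mm by 85 mm) begins 54 mm behind the grasp point. The pads swing forward as they close: fully open they stand 13 mm farther back than shut.
Start: joints at [1.012, 0.494, 1.345, -0, 1.302, -0.096], TCP at [279.589, 558.978, 231.277] pointing down, gripper open.
Joint ranges: [-2.91, 2.91], [-0.82, 2.16], [0.22, 2.67], [-1.22, 4.37], [0.12, 2.79], [-3.08, 3.08]. Speed limits (rad/s): [1.89, 1.89, 2.57, 3.01, 3.01, 3.01].

## Interface

Orientations are given as a rotation vector (axis times angle).
In Python, from station import r gives the robot as it stands. Calls block until the motion is done:
- r.movep(position, orientation): joint-space move of the TCP to a pose.
- r.move_l(position, rotation=None, rate=150): straight line of the TCP; rotation=None keeps the orientation; rate is the mean speed in mm/s.
- r.set_joints(angles): joint-space move.
- r.set_gripper(opening, grip_force=None): finger opening in mm; grip_force is the grip in N (None keeps the last); returns when the fingers have stopped.
- r.dwell(seconds).
- r.inverse_kinematics(position, orientation): joint angles nearest the present ones, or None.
- r.grab_frame(name): name is "scene" or "top" or "wrist"; returns a dict with "image" (420x560x3 uint8, red, green, blue), "z_map" (420x560 float32, mm along the optical axis (not along the pixel's ray), 0 where there is no reading), "K" (3x3 intrinsics, pixels), "extrinsics" (4x4, takes a point from camera to world coordinates). Camera axes: x right, y down, z forward; pixel columns grow to the right and rows downward; lengths in mm; the calibration is good to about 2 mm. A picture is of the moment at which its call begins.
A pose or a line that the arm cannot do raises r.IKError and nothing moves.
- r.close_job(): hands the job in, once; it reports no verdict.
Readings, each from a call of its own:
- r.get_time_s(): time.
- r.get_q(): joint angles.
- r.get_qd(): joint speeds.
- r.get_effort(): joint torques, N m.
- r.get_tcp_pos(): TCP position.
- r.get_eef_rot(): TCP orientation.
- r.get_ft_force(): force on the tool from outside, world axes, zero at the start.
- r.get_torque(): the same for the moment, N m.
- r.get_opening(): finger opening in mm.
Only numpy, scipy, OpenCV 4.12 (cv2) and the standard library are available. Lean on these libraries where they do the work, as an engineer would, in place of code of your own. Each camera call takes 0.05 s, during which the arm holds its last target. There are 200 camera calls.

## Working session

There is one attempt and no reset: what is moved stays moved. The work goes in short steps, each a Python script; the robot and the scene stay as the last script left them, time stands still between calls to the robot, and variables do not carry over. Pictures are saved under pics/ and viewed, about 8 in all and at most 12, crops included, and the job is handed in when it is done.

```bash
mkdir -p pics; ls; cat > h.py <<'E'
import numpy as np, cv2, pickle
def pts(f):
    z=f["z_map"];K=f["K"];v,u=np.indices(z.shape)
    c=np.stack([(u-K[0,2])*z/K[0,0],(v-K[1,2])*z/K[1,1],z,np.ones_like(z)],-1)
    w=(c@np.array(f["extrinsics"]).T)[...,:3]; w[z<=0]=np.nan
    return w
def save(f,n):
    cv2.imwrite(f"pics/{n}.png",f["image"][...,::-1]); pickle.dump(f,open(n+".pkl","wb"))
def load(n): return pickle.load(open(n+".pkl","rb"))
E
python3 - <<'E'
from station import r
from h import *
a=r.grab_frame("top");b=r.grab_frame("scene")
save(a,"top0");save(b,"scene0")
print(a["extrinsics"],b["extrinsics"],r.hold_point_z,r.get_eef_rot(),r.get_time_s())
E
```

```text
pics
[[ 3.47735032e-02 -9.72525066e-01  2.30186443e-01  2.60957721e+02]
 [-9.99387587e-01 -3.47384198e-02  4.20625742e-03  9.20699619e+01]
 [ 3.90562253e-03 -2.30191741e-01 -9.73137456e-01  1.07484260e+03]
 [ 0.00000000e+00  0.00000000e+00  0.00000000e+00  1.00000000e+00]] [[ 3.26572580e-01  6.93373708e-01 -6.42326436e-01  9.49430073e+02]
 [ 9.45166500e-01 -2.41915732e-01  2.19401610e-01 -5.21541924e+01]
 [-3.26156261e-03 -6.78755979e-01 -7.34356646e-01  6.34398680e+02]
 [ 0.00000000e+00  0.00000000e+00  0.00000000e+00  1.00000000e+00]] -18.700000000000003 [ 2.67210568e+00  1.65117868e+00 -1.47530074e-03] 0.1
```

View pics/top0.png

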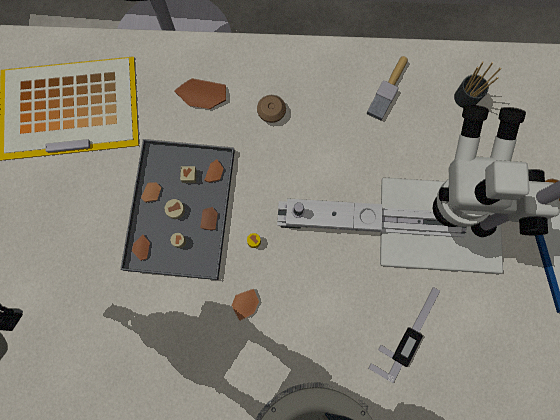

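View pics/scene0.png

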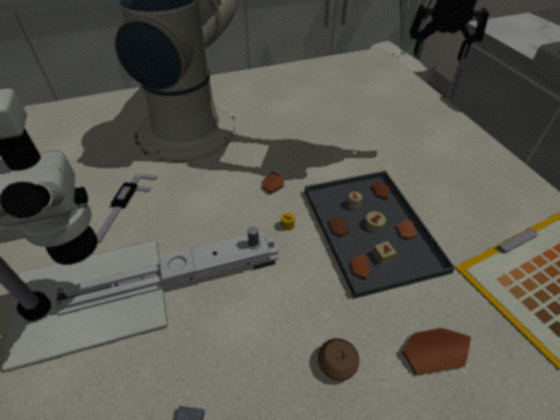

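The top view shows the tray row: square (188,174), wide disc (174,209), and the 30 mm round one at (177,240). The knob is at (298,209), the well at (368,215) and the lens near (460,205). The yellow decoy is at (254,240).

```bash
python3 - <<'E'
from h import *
for n,px in (("top0",dict(mount=(177,240),wide=(174,209),sq=(188,174),knob=(298,209),well=(368,215))),("scene0",dict(mount=(355,200),wide=(375,221),sq=(385,252),knob=(253,236),well=(177,264)))):
    f=load(n);w=pts(f);im=f["image"].astype(int)
    for k,(u,v) in px.items():
        s=np.s_[v-18:v+19,u-18:u+19];p=w[s].reshape(-1,3)
        lo,hi={"mount":(27,38),"wide":(22,32),"sq":(24,34),"knob":(82,97),"well":(37,44.5)}[k]
        m=(p[:,2]>lo)&(p[:,2]<hi)
        if k=="well": m&=np.hypot(*(p[:,:2]-w[v,u,:2]).T)<17
        q=p[m]
        if len(q):
            c,rad=cv2.minEnclosingCircle(q[:,:2].astype(np.float32))
            print(n,k,m.sum(),q.mean(0).round(1),np.round(c,1),round(rad,1),"ctr",w[v,u].round(1))
    # tray wall: z ~20 points and rail top direction z~48
    P=w.reshape(-1,3)
    m=(abs(P[:,2]-48)<2.5)&(P[:,1]<60 if 0 else True)
    c=px["knob"]; kx=w[c[1],c[0]]
    m&=(np.hypot(P[:,0]-kx[0],P[:,1]-kx[1])<240)
    q=P[m][:,:2].astype(np.float32)
    if len(q)>20: print("slide rect",cv2.minAreaRect(q),len(q), cv2.fitLine(q,cv2.DIST_HUBER,0,.01,.01).ravel())
    m=(abs(P[:,2]-20)<3)&(np.hypot(*(P[:,:2]-w[px["wide"][1],px["wide"][0],:2]).T)<190)
    print("tray",cv2.minAreaRect(P[m][:,:2].astype(np.float32)),m.sum())
f=load("top0");g=cv2.resize(f["image"][150:270,120:520],None,fx=2,fy=4.0/2)
cv2.imwrite("pics/c1.png",cv2.resize(f["image"][190:240,270:400,::-1],None,fx=6,fy=6,interpolation=2))
E
```

```text
top0 mount 147 [428.4 312.4  31.4] [428.7 312.5] 15.1 ctr [426.6 312.3  30.1]
top0 wide 270 [498.2 326.3  25.6] [498.2 326.7] 21.0 ctr [495.7 325.5  25.5]
top0 sq 197 [579.4 302.5  27.5] [579.3 302.9] 21.2 ctr [576.1 300.6  27.8]
top0 knob 79 [495.2  55.   89. ] [496.1  55.2] 10.8 ctr [490.4  56.   90.1]
top0 well 160 [493.3 -97.   40.4] [494.3 -97.5] 16.7 ctr [494.3 -97.5  39.3]
slide rect ((493.1307373046875, -22.13775634765625), (204.39785766601562, 56.90186309814453), 88.43331146240234) 1656 [ 2.8943538e-03  9.9999583e-01  4.9180621e+02 -1.7344133e+01]
tray ((501.76702880859375, 285.73779296875), (274.6009216308594, 300.3133850097656), 86.3917007446289) 799
scene0 mount 128 [438.1 310.   31.2] [458.7 311. ] 42.6 ctr [442.5 305.   31.4]
scene0 wide 241 [502.1 323.4  26. ] [501.4 325. ] 22.0 ctr [509.2 319.2  26.7]
scene0 sq 230 [582.8 299.4  28.1] [581.8 300.2] 21.5 ctr [590.2 296.   29.3]
scene0 knob 97 [500.1  52.1  88.7] [498.5  53.1] 10.6 ctr [507.1  51.4  81.7]
scene0 well 184 [490.3 -97.5  41.3] [490.9 -97.1] 16.2 ctr [491.7 -96.5  39.7]
slide rect ((495.4546203613281, -24.72211456298828), (204.7511444091797, 58.84379196166992), 88.41197967529297) 2183 [ 7.9642691e-02  9.9682349e-01  4.9936151e+02 -2.2302176e+01]
tray ((503.23773193359375, 278.6894836425781), (284.9848327636719, 302.71868896484375), 86.37751007080078) 1043
```

View pics/c1.png

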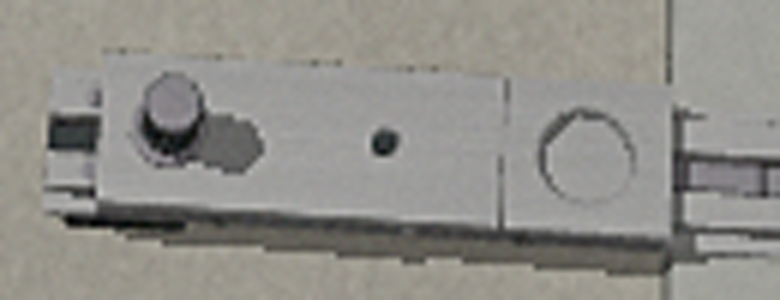

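The second crop shows the knob, well and slide edges clearly. Depth heights (31, 26, 28, 89 and 40) match the given sizes, and the two cameras agree to about 4 mm. I'll move over the mount and refine with the wrist camera.

```bash
cat >> h.py <<'E'
def rot(deg): a=np.radians(deg)/2; return [np.pi*np.cos(a),np.pi*np.sin(a),0.0]
E
python3 - <<'E'
from station import r
from h import *
for a in (-3.6,176.4):
  for p in ([430,311,150],[430,311,11],[492,-97,150],[496,54,60],[492,-106,60]):
    r_=r.inverse_kinematics(p,rot(a)); print(a,p,None if r_ is None else np.round(r_,2))
a=-3.6
q=r.inverse_kinematics([430,311,150],rot(a))
if q is None or abs(q[5])>2.9: a=176.4
r.movep([430.3,311,150],rot(a)); r.set_gripper(54,35)
f=r.grab_frame("wrist"); save(f,"w1"); print(a,r.get_time_s(),r.get_tcp_pos(),np.round(f["extrinsics"],2))
E
```

```text
-3.6 [430, 311, 150] [ 0.51  0.46  1.67 -0.    1.01  0.58]
-3.6 [430, 311, 11] [ 0.51  0.68  1.78 -0.    0.68  0.58]
-3.6 [492, -97, 150] [-0.31  0.43  1.74 -0.    0.97 -0.25]
-3.6 [496, 54, 60] [-0.01  0.57  1.83 -0.    0.74  0.05]
-3.6 [492, -106, 60] [-0.33  0.58  1.82 -0.    0.75 -0.27]
176.4 [430, 311, 150] [ 0.51  0.46  1.67 -0.    1.01 -2.57]
176.4 [430, 311, 11] [ 0.51  0.68  1.78 -0.    0.68 -2.57]
176.4 [492, -97, 150] [-0.31  0.43  1.74 -0.    0.97  2.89]
176.4 [496, 54, 60] None
176.4 [492, -106, 60] [-0.33  0.58  1.82 -0.    0.75  2.87]
-3.6 1.725 [430.21857347 311.21738398 150.02313956] [[ 1.0000e+00 -6.0000e-02 -2.0000e-02  4.3410e+02]
 [-6.0000e-02 -9.6000e-01 -2.8000e-01  3.8327e+02]
 [-0.0000e+00  2.8000e-01 -9.6000e-01  2.9158e+02]
 [ 0.0000e+00  0.0000e+00  0.0000e+00  1.0000e+00]]
```

View pics/w1.png

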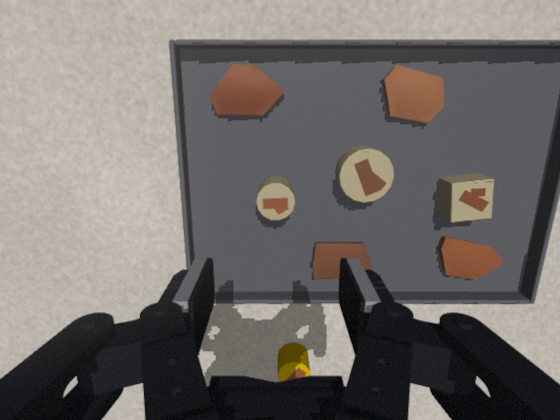

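In the wrist view the round mount's top is at (276,202), midway between the fingers; the wide disc is at (366,175). I'll compute its position and then hop to the well for the same relative view.

```bash
cat >> h.py <<'E'
def circ_top(f,guess,zl,zh,rad):
    w=pts(f).reshape(-1,3); m=(w[:,2]>zl)&(w[:,2]<zh)&(np.hypot(w[:,0]-guess[0],w[:,1]-guess[1])<rad)
    q=w[m]; c,R=cv2.minEnclosingCircle(q[:,:2].astype(np.float32)); return q.mean(0).round(1),np.round(c,1),round(R,1),m.sum()
E
python3 - <<'E'
from station import r
from h import *
f=load("w1"); print(circ_top(f,(430,311),28,37,24))
# colour mask + ray onto z=32
hsv=cv2.cvtColor(f["image"],cv2.COLOR_RGB2HSV); 
print(hsv[190,270],hsv[180,276],hsv[150,276])
w=pts(f)
s=(w[...,2]>28)&(np.hypot(w[...,0]-430,w[...,1]-311)<24); ys,xs=np.nonzero(s); 
print(xs.min(),xs.max(),ys.min(),ys.max(),"px med",xs.mean(),ys.mean())
K=f["K"];E=f["extrinsics"]
d=E[:3,:3]@np.linalg.inv(K)@[xs.mean(),ys.mean(),1]; print(E[:3,3]+d*(32-E[2,3])/d[2])
# well at same relative pose: tcp 150 over mount top 32 -> 166 over slide top 48
r.movep([492,-97,166],rot(-3.6))
f=r.grab_frame("wrist"); save(f,"w2"); print(r.get_time_s(),r.get_tcp_pos())
for zl,zh in((36,44.5),):print(circ_top(f,(492,-97),zl,zh,22))
w=pts(f); m=abs(w[...,2]-48)<3; q=w[m&(np.hypot(w[...,0]-492,w[...,1]+97)<130)]; print(cv2.minAreaRect(q[:,:2].astype(np.float32)),q.mean(0))
E
```

```text
(array([429.2, 311.7,  30.9]), array([429.4, 311.3]), 15.0, np.int64(1148))
[ 22  59 169] [ 22  58 110] [110  15 100]
187 370 182 419 px med 278.1391129032258 371.0149430740038
[421.7205896  156.74311753  32.        ]
3.3 [492.13629264 -96.0855402  165.95997801]
(array([492.3, -97.7,  40.1]), array([492.4, -96.8]), 17.2, np.int64(1431))
((493.59075927734375, -46.94160461425781), (159.75135803222656, 56.058570861816406), 88.52226257324219) [494.03071049 -35.59869378  46.8659373 ]
```

View pics/w2.png

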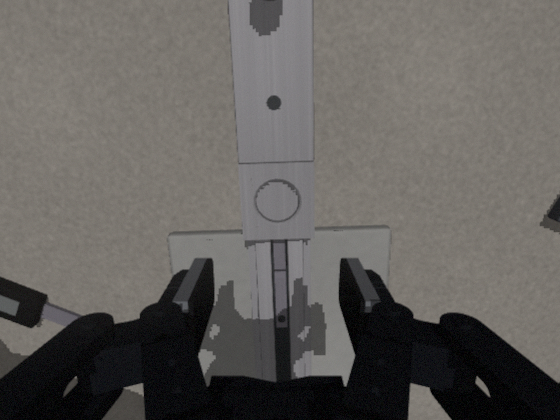

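The well's rim is at (277,201), almost the same pixel as the mount's in its view, so the wrist bias largely cancels. Next I'll fit the rim, then pick up the mount and re-image it in hand.

```bash
cat >> h.py <<'E'
def onplane(f,u,v,z):
    E=np.array(f["extrinsics"]);d=E[:3,:3]@np.linalg.inv(f["K"])@[u,v,1]; return E[:3,3]+d*(z-E[2,3])/d[2]
def rim(f,u,v,z,R):
    "edge points near pixel cast to the plane z, robust circle fit"
    from scipy.optimize import least_squares
    e=cv2.Canny(cv2.GaussianBlur(cv2.cvtColor(f["image"],cv2.COLOR_RGB2GRAY),(0,0),.8),25,60)
    ys,xs=np.nonzero(e); p=np.array([onplane(f,a,b,z)[:2] for a,b in zip(xs,ys) if np.hypot(a-u,b-v)<34])
    c=onplane(f,u,v,z)[:2]; p=p[abs(np.hypot(*(p-c).T)-R)<4]
    s=least_squares(lambda x:np.hypot(*(p-x[:2]).T)-x[2],[*c,R],loss="soft_l1",f_scale=.5).x
    return s.round(1),len(p)
E
python3 - <<'E'
from station import r
from h import *
m,n=rim(load("w1"),276,202,32,15);w,k=rim(load("w2"),277.5,201,48,17); print(m,n,w,k)
x,y=429.4,311.5
if np.hypot(m[0]-x,m[1]-y)<2: x,y=(x+m[0])/2,(y+m[1])/2
r.movep([x,y,90],rot(-3.6)); r.dwell(.2); print(r.get_ft_force())
r.move_l([x,y,11],rate=90); print(r.get_tcp_pos(),r.get_ft_force())
r.set_gripper(20,35); r.dwell(.2); print("op",r.get_opening(),r.get_tcp_pos())
r.move_l([x,y,120],rate=120); print("op",r.get_opening(),r.get_ft_force(),r.get_time_s())
f=r.grab_frame("wrist"); save(f,"w3")
E
```

```text
[428.8 311.1  14.6] 168 [491.9 -95.7  16.5] 315
[-0.15419276 -0.02171737 -0.40503632]
[429.37316482 311.46077619  11.41573585] [-0.49080875 -0.57572347 -0.3809218 ]
op 28.63707879460752 [429.40565053 311.48836215  11.66820026]
op 28.477295753319982 [ 0.12198086 -0.41837515 -1.08994763] 7.675
```

View pics/w3.png

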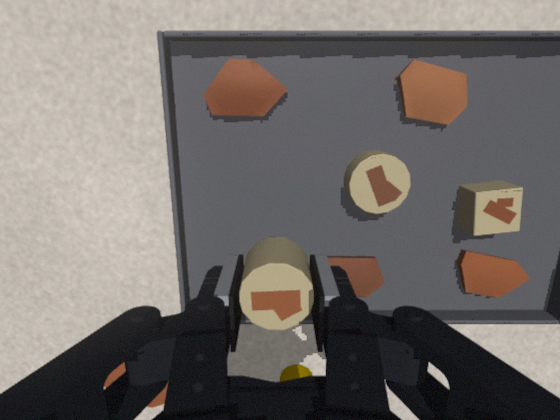

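The mount is held upright with its red face up, top circle at (277,293). Nothing else moved. I'll compute its offset in the hand.

```bash
python3 - <<'E'
from station import r
from h import *
f=load("w3");t=np.array(r.get_tcp_pos());print(t)
w=pts(f).reshape(-1,3); print(circ_top(f,t[:2],135,150,18.5))
im=f["image"];P=pts(f);m=(P[...,2]>137)&(np.hypot(P[...,0]-t[0],P[...,1]-t[1])<19)&(im[...,0]>90)
q=P[m];print(q.mean(0),np.percentile(q[:,2],[5,50,95]),m.sum(),np.c_[q.min(0),q.max(0)][:2])
A=np.c_[q[:,:2],np.ones(len(q))];print("tilt",np.linalg.lstsq(A,q[:,2],rcond=None)[0][:2])
ys,xs=np.nonzero(m);print(xs.min(),xs.max(),ys.min(),ys.max())
for z in(140,141,142):
  print(z,rim(f,277,293,z,15), onplane(f,(xs.min()+xs.max())/2,(ys.min()+ys.max())/2,z))
E
```

```text
[428.71288809 311.05408964 119.28371757]
(array([428.5, 312.1, 139.1]), array([428.7, 311.2]), 18.4, np.int64(4749))
[428.25262432 311.8112479  139.05490655] [137.73935962 138.71905715 139.73838494] 4091 [[411.51631576 445.69773945]
 [295.49851249 325.97323186]]
tilt [0.03022627 0.03857477]
225 327 260 379
140 (array([428.7, 314.1,  12.2]), 141) [427.53012329 301.80664277 140.        ]
141 (array([428.7, 314.7,  12.1]), 134) [427.57406631 302.4792889  141.        ]
142 (array([428.7, 315.2,  12.1]), 133) [427.61800934 303.15193503 142.        ]
```

```bash
python3 - <<'E'
from station import r
from h import *
x,y=492.3,-96.5
r.move_l([r.get_tcp_pos()[0],r.get_tcp_pos()[1],150],rate=150)
r.movep([x,y,130],rot(-3.6)); r.move_l([x,y,62],rate=80); r.dwell(.3)
f0=np.array(r.get_ft_force()); print(r.get_tcp_pos(),f0)
for z in (58,56,54.5,53,51.5,50):
    r.move_l([x,y,z],rate=25); f=np.array(r.get_ft_force())-f0; print(z,np.round(r.get_tcp_pos(),2),f.round(1))
    if abs(f[2])>6: print("blocked");break
print(r.get_time_s())
E
```

```text
[492.44977951 -96.55780279  62.27424788] [-0.14155611 -0.45122296 -1.4019127 ]
58 [492.16 -96.46  57.78] [ 0.4 -0.2  1.4]
56 [492.23 -96.48  55.89] [ 0.3 -0.2  1.2]
54.5 [492.26 -96.5   54.43] [-0.7  0.2  0.8]
53 [492.24 -96.46  52.92] [0.2 1.1 0.6]
51.5 [492.22 -96.49  51.41] [ 0.3 -0.3  1.2]
50 [492.21 -96.49  49.91] [ 0.3 -0.6  0.7]
12.4583
```

The mount entered the well with no contact force. Release, rise, and check.

```bash
python3 - <<'E'
from station import r
from h import *
r.set_gripper(54,35); r.dwell(.2); x,y=492.3,-96.5
r.move_l([x,y,185],rate=150)
f=r.grab_frame("wrist"); save(f,"w4"); print(r.get_time_s(),r.get_tcp_pos())
print(circ_top(f,(492,-97),62,76,24))
P=pts(f);q=P[(P[...,2]>64)&(P[...,2]<76)&(np.hypot(P[...,0]-492,P[...,1]+97)<22)]
A=np.c_[q[:,:2],np.ones(len(q))];print("tilt",np.linalg.lstsq(A,q[:,2],rcond=None)[0][:2])
r.movep([496,20,185],rot(-3.6)); r.dwell(.2)
f=r.grab_frame("wrist"); save(f,"w5"); print(r.get_tcp_pos(),r.get_time_s())
print("knob",circ_top(f,(496,54),80,97,25)); print("mount",circ_top(f,(492,-97),62,76,24))
cv2.imwrite("pics/c4.png",np.hstack([load("w4")["image"],f["image"]])[::1,::1,::-1][:, :, :].copy() if 0 else cv2.resize(np.hstack([load("w4")["image"],f["image"]])[...,::-1],(800,300)))
E
```

```text
14.125 [491.77531178 -96.32905841 184.14398233]
(array([491.8, -95.9,  67.8]), array([491.8, -96.6]), 14.9, np.int64(1197))
tilt [ 0.00139733 -0.0166547 ]
[496.02433652  19.19093279 184.85063519] 14.9167
knob (array([496.6,  54. ,  88.4]), array([496.5,  53.3]), 10.4, np.int64(749))
mount (array([492. , -94.7,  67.6]), array([491.7, -96.3]), 15.6, np.int64(946))
```

View pics/c4.png

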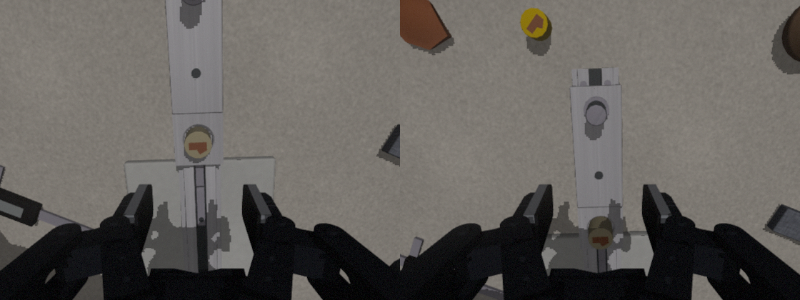

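The left frame shows the mount seated: top at 67.8 mm with the usual −1.2 mm depth bias, so about 69, and level. The right frame shows the knob at (596,113) in the composite, which comes out at (496.5, 53.6) with the mount 150 mm away, as stated. Now I'll grip the knob and push, with force monitoring.

```bash
python3 - <<'E'
from station import r
from h import *
kx,ky=496.5,53.5; R=rot(88.5)
r.movep([kx,ky,130],R); r.move_l([kx,ky,55],rate=100); r.dwell(.2)
print(r.get_tcp_pos(),r.get_ft_force(),r.get_time_s())
r.set_gripper(5,45); r.dwell(.3); print("op",r.get_opening(),r.get_ft_force())
p0=np.array([kx,ky,55]); d=np.array([-.027,-.99964,0]); n=np.array([.99964,-.027,0])
for s in (20,60,100,140):
    r.move_l(p0+d*s,rate=60); r.dwell(.15); f=np.array(r.get_ft_force()); print(s,np.round(r.get_tcp_pos(),2),"along",round(f@d,2),"lat",round(f@n,2),round(f[2],2))
    if abs(f@n)>25 or abs(f@d)>15: print("STOP");break
print(r.get_opening(),r.get_time_s())
E
```

```text
[496.81845554  53.50436181  55.52978785] [-0.02468502  0.91224648 -0.2280095 ] 17.4417
op 18.842034670248495 [-0.88384339  0.58846045  5.25059687]
20 [496.04  33.38  55.24] along 1.31 lat -0.79 7.04
60 [494.92  -6.56  55.25] along 1.49 lat -1.6 6.92
100 [493.8  -46.56  55.23] along 1.17 lat -1.75 5.83
140 [492.67 -86.76  55.23] along 3.52 lat -2.38 6.42
18.86237345435365 21.675
```

```bash
cat >> h.py <<'E'
p0=np.array([496.5,53.5,55]); d=np.array([-.027,-.99964,0]); n=np.array([.99964,-.027,0])
def rd(r,s,rate=15):
    r.move_l(p0+d*s,rate=rate); r.dwell(.12); F=[]
    for _ in range(4): F.append(r.get_ft_force()); r.dwell(.02)
    f=np.mean(F,0); print(s,round((np.array(r.get_tcp_pos())-p0)@d,2),"along",round(f@d,2),"lat",round(f@n,2),"t",round(r.get_time_s(),1)); return f@d
E
python3 - <<'E'
from station import r
from h import *
print([round(float(np.array(r.get_ft_force())@d),2) for _ in range(3)])
mx=-9
for s in np.arange(145,171,1.0):
    a=rd(r,s); mx=max(mx,a)
    if s>151 and a<mx-4.5: print("past middle");break
E
```

```text
[3.52, 3.52, 3.52]
145.0 144.82 along -2.93 lat -1.02 t 22.3
146.0 145.91 along -1.45 lat -1.36 t 22.8
147.0 146.98 along -0.48 lat -1.75 t 23.2
148.0 148.07 along 0.54 lat -2.1 t 23.6
149.0 149.07 along 0.86 lat -1.69 t 24.1
150.0 150.06 along 1.13 lat -1.32 t 24.5
151.0 151.07 along 0.87 lat -1.76 t 24.9
152.0 152.06 along 0.54 lat -1.7 t 25.4
153.0 153.06 along 0.68 lat -1.87 t 25.8
154.0 154.05 along 0.64 lat -1.88 t 26.2
155.0 155.06 along 0.66 lat -1.41 t 26.7
156.0 156.08 along 0.73 lat -2.24 t 27.1
157.0 157.06 along 0.55 lat -1.97 t 27.5
158.0 158.08 along 0.63 lat -1.17 t 28.0
159.0 159.07 along 0.67 lat -1.81 t 28.4
160.0 160.07 along 1.17 lat -2.28 t 28.8
161.0 161.07 along 0.46 lat -1.79 t 29.3
162.0 162.08 along 0.54 lat -2.1 t 29.7
163.0 163.06 along 1.24 lat -1.57 t 30.1
164.0 164.07 along 0.33 lat -1.83 t 30.6
165.0 165.08 along 0.36 lat -1.7 t 31.0
166.0 166.07 along 0.07 lat -1.61 t 31.4
167.0 166.64 along -4.45 lat -0.85 t 31.9
past middle
```

The −4.5 N at 166.5 mm is the end stop at 0.185, since no pull came before it. The slide therefore started at about 0.018. The notch showed as +3.5 N at 140 and −2.9 N at 145, fading by 148, so its middle is near s≈142–143 (0.161). I'll back up and centre on it.

```bash
python3 - <<'E'
from station import r
from h import *
for s in (150,146,145,144,143.2,142.5,141.8,141.0): rd(r,s,30)
print(r.get_opening())
E
```

```text
150 149.94 along -0.77 lat -1.63 t 32.8
146 145.79 along -2.75 lat -0.82 t 33.2
145 144.72 along -3.94 lat -1.13 t 33.7
144 143.64 along -5.22 lat -1.13 t 34.1
143.2 143.0 along -2.69 lat -1.25 t 34.5
142.5 142.64 along 1.57 lat -1.95 t 35.0
141.8 142.08 along 3.4 lat -2.21 t 35.4
141.0 141.25 along 2.88 lat -1.98 t 35.8
18.518008637716566
```

```bash
python3 - <<'E'
from station import r
from h import *
for s in (142,142.4,142.8): a=rd(r,s,10)
r.dwell(.5); a=rd(r,142.8,10); print(r.get_opening(),r.get_qd())
f=r.grab_frame("scene");g=r.grab_frame("top"); save(f,"s6")
for h_ in (f,g):
    try: print(circ_top(h_,(487.7,-239.5),63,76,20))
    except Exception as e: print("n/a")
cv2.imwrite("pics/c6.png",cv2.resize(np.hstack([f["image"][140:350,0:300],g["image"][110:320,260:560]])[...,::-1],(800,280)))
E
```

```text
142 142.36 along 4.88 lat -2.59 t 36.3
142.4 142.64 along 3.19 lat -1.8 t 36.7
142.8 142.84 along 0.79 lat -1.71 t 37.1
142.8 142.84 along 0.17 lat -1.73 t 38.1
18.94220278773092 [-0.00036447 -0.00063804 -0.00114255  0.00095403 -0.00089573  0.00147913]
(array([ 491.4, -239.2,   68.7]), array([ 489.2, -240. ]), 15.5, np.int64(221))
(array([nan, nan, nan]), array([0., 0.]), 0.0, np.int64(0))h.py:13: RuntimeWarning: Mean of empty slice.
  q=w[m]; c,R=cv2.minEnclosingCircle(q[:,:2].astype(np.float32)); return q.mean(0).round(1),np.round(c,1),round(R,1),m.sum()
  ret = um.true_divide(
```

View pics/c6.png

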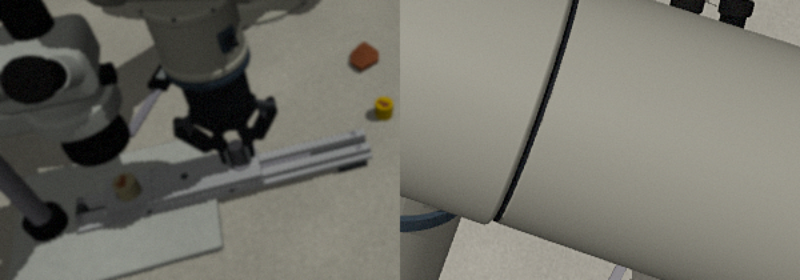

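The left frame shows the fingers holding the knob and the mount upright in the well by the lens (top at 68.7 mm). The force along the rail is about zero at the notch's middle. I'm handing in.

```bash
python3 -c "
from station import r
r.close_job(); print(r.get_time_s())"
```

```text
the job is handed in; nothing more can be done
the job is handed in; nothing more can be done
```

The round mount is seated face up in the slide's well. The slide is in the notch with the fingers still gripping the knob at 45 N. I handed the job in at about 38 s of the 61 s limit; no verdict is reported.

**Seating:** The mount went into the well with no contact force above noise. Its top measured 67.8 mm by wrist camera before the push and 68.7 mm by scene camera in the notch; about 69 mm is expected when seated. It was level in the wrist view. The other pieces were where they had been in the picture taken just after the pick; I did not picture the tray again after that.

**Finding the notch:** The slide did not start at 0 but at about 0.018 m, worked out from where it met the end stop. Because of that, my first scan pushed it right through the notch and gently onto the far end stop (about 4.5 N). I then backed up and found the middle, about 142.8 mm from the start, where the pull changes sign (+4.9 N at 142.4 mm, −2.7 N at 143.0 mm on the way back). The last force reading along the rail was about 0.2 N, with the arm still. The measured positions put the notch at roughly 0.161 m, inside its stated range.

**Checks that failed or disagreed:** The top camera was blocked by the arm for the last check, so only the scene camera and the wrist force confirm the end state. The ball's drop itself I could only judge from the force. The cameras disagreed by up to about 4 mm, so I relied on wrist views taken from matching poses.

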